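# Seat the keyed rotor in the tube mixer and hold it down

### The arm

A 7-joint arm with a two-finger parallel gripper is mounted at the origin on the work surface. World frame = base frame: x ahead of the robot, y to its left, z up, the work surface at z = 0. Lengths are in m, angles in rad, forces in N, time in s.
With the tool pointing down it reaches from about 0.425 to 0.875 m from the base axis. Payload 4.7 kg.
Tool frame: the origin (TCP) lies between the finger pads; the fingertips stand 25 mm ahead of it and the grasp point (between the pads) lies 6 mm ahead of it; y points along the fingers, x is the direction in which the jaws open and shut, and the axes are right-handed (so a half turn about y gives the same grasp; the last joint's range is limited). The gripper opens to 85 mm and grips with 20 to 120 N. Pads are 22 mm wide; open, the fingers measure 114 mm over their backs; the gripper's body (76 mm by 85 mm) begins 54 mm behind the grasp point. The pads swing forward as they close: fully open they stand 13 mm farther back than shut.
Start: joints at [-1.303, 0.321, -0.07, 1.45, 0.023, 1.371, -0.057], TCP at [0.163, 0.629, 0.256] pointing down, gripper open.
Joint ranges: [-2.86, 2.86], [-0.3, 2.09], [-1.38, 1.24], [0.06, 2.45], [-1.56, 4.7], [0.09, 2.05], [-2.69, 2.69]. Speed limits (rad/s): [2.57, 2.57, 3.14, 3.14, 3.14, 3.14, 3.14].

### API

Orientations are given as a unit quaternion [w, x, y, z].
In Python, from rig import status, eyes, bot gives the robot as it stands.
- The arm moves only by the tool send_rows, never from a script. Its argument "motion" is a list that holds one entry, the list of rows, each a list of 7 numbers: the shift along the tool's x, y, z in m, then the turn, a rotation vector about the tool's x, y, z in degrees, then the opening, from 0 (shut) to 1 (fully open). In form: [[[tx, ty, tz, ax, ay, az, fingers], ...]]. A call has exactly 8 rows; each row is the pose to reach, as a shift and turn from the pose commanded when the call began, along the tool's axes at that moment; what a row does not reach only later rows make up. A row lasts 1/12 s, in which the tool goes at most 41.7 mm and 7.16 degrees, less where a joint would pass 70% of its speed; a pose out of reach is approached as far as the arm can. A call with a gripper value outside its range is refused whole. The fingers move at their own pace and stop on an object; the grip force is fixed at half the most. Time passes only in rows, so rows that repeat a pose let the fingers close, or fill a call up. It gives the time, the measured TCP pose, the force and the opening at its end, in the units of the state.
- status.observe(): the state, without advancing time (a new reading comes with each control period).
- eyes.grab_frame(name): name is "scene" or "side" or "wrist"; returns the picture (480x640x3 uint8, blue, green, red); there is no depth.
- eyes.calibration(name): a dict with "camera_matrix" (3x3 intrinsics, pixels), "R" (3x3) and "t" (3): a world point X has camera coordinates R X + t. Camera axes: x right, y down, z forward; pixel columns grow to the right and rows downward; lengths in m; the calibration is good to about 2 mm. A picture is of the moment at which its call begins: read the wrist's pose just before it. calibration takes no time and is no camera call; for the wrist camera it gives the pose at the moment of the call.
- bot.finish_job(): hands the job in, once; it reports no verdict.
The state is a dict: "t": time; "joints": joint angles; "joint_velocities": joint speeds; "joint_torque": joint torques, N m; "ee_pos": TCP position; "orientation": TCP orientation; "ft_force": force on the tool from outside, world axes, zero at the start; "wrist_torque": the same for the moment, N m; "opening": finger opening in m.
Only numpy, scipy, OpenCV 4.12 (cv2) and the standard library are available. Lean on these libraries where they do the work, as an engineer would, in place of code of your own. Each camera call takes 0.05 s, during which the arm holds its last target.

### The job

Take the large rotor (the one with the flat bar grip) out of its parking cup and push its keyed shaft into the hub of the tube mixer, turning it until the key slips into the keyway, then keep pushing against the spring until the disc lies flush on the hub. Finish while still gripping the rotor and pressing it fully home, because a colleague will now tighten the set-screw and the spring lifts the rotor if you let go; leave the other things on the desk where they are.

Things in the scene. Friction and masses are not known exactly. Their poses are not given: they have to be found in the camera images.
- rotor_grip (a point): Centre of the large rotor's bar grip, half-way up, on the rotor's axis, 36 mm above the disc's underside. Plain metal bar 40 mm long (rotor x), 16 mm wide (y; pinch here), 48 mm tall (z up). Rotor: loose, 0.17 to 0.31 kg, grey disc 84 mm across, 12 mm thick, eight dark pits. At the start upright, disc resting on its cup's rim, x within 0.8 rad of world +x.
- shaft_tip (a point): Lower end of the rotor's round steel shaft, on its axis, 40 mm below the disc's underside (76 mm below rotor_grip). Shaft 20 mm in diameter, its last 7 mm tapering to 12 mm. Same axes as rotor_grip.
- key_foot (a point): Lowest point of the only key, on the rotor's +x side: 13.5 mm from the axis, 18 mm below the disc's underside. The key is 8 mm wide, reaches 18 mm from the axis and up to the disc; its lowest 4 mm is a wedge. A ridge 5 mm wide and high on the disc's top, from the bar to the rim, points the same way (+x) and shows where the key is.
- bore_mouth (a point): Centre of the bore's mouth in the mixer's hub, level with the hub's flat steel face, 85 mm above the desk. Axes of the mixer's box (not of the hub), z up. Bore 22 mm in diameter with one keyway 11 mm wide, reaching 20 mm from the axis, all the way down. At home the disc lies on the hub's face, rotor_grip 36 mm above this point.
- mixer: The tube mixer: white box fixed to the desk, 150 (x) x 170 (y) x 75 mm, origin at the centre of its underside; display side looks to its -x. The hub (57 mm across, centred, 10 mm proud) is braked: it does not turn, but its keyway points along the box's +x turned by an unreported angle, up to 0.5 rad either way about z: look or feel for it by turning the rotor.
- ejector_top (a point): Top of the spring ejector in the bore, at rest 30 mm below the mouth. Going in: 18 mm short of home the key's foot meets the hub's face; it drops in when turned to the keyway within about 0.1 rad; 10 mm short of home the shaft's tip meets this ejector, which pushes up with 4 N, growing to 8 N at home.
- stand: The round grey parking cup of the large rotor, a ring 64 mm across, 44 mm bore, 52 mm high, fixed to the desk; origin at the centre of its underside.
- small_rotor_centre (a point): Bystander: the small rotor, a disc 56 mm across with a round knob 20 mm in diameter, its top 35 mm above the disc's underside, in a like cup 52 mm high. This point lies on its axis 12 mm above the disc's underside. The two cups may have changed places.
- vial: Bystander: a glass jar 36 mm across, 62 mm high; origin at the centre of its underside.
- carton: Bystander: a carton 35 x 85 x 30 mm; origin at the centre of its underside.
- mouse: Bystander: a black computer mouse 100 x 58 x 33 mm; origin at the centre of its underside.
- scanner: Bystander: a hand scanner lying down, about 210 x 65 x 50 mm; origin on its underside near the middle.
- phone: Bystander: a black phone 75 x 150 x 9 mm; origin at the centre of its underside.
- swab_pot: Bystander: a white cup 70 mm across, 90 mm high; origin at the centre of its underside.
Things that resemble listed ones, but are neither listed nor needed, are in the scene too. Leave any blue look-alike of the part that bears rotor_grip alone.

How it is judged:
By the outcome, as a careful person would: the job done as asked, in the order asked, and still so for the second after the job is handed in, while the arm keeps its last pose, push and grip.
It also fails if it takes over 56 s, if anything falls off the work surface, if the arm or the gripper's body presses on something with over 40 N, if the wrist force passes 120 N, or if a joint passes its speed limit or range.

## Working session

There is one attempt and no reset: what is moved stays moved. The work goes in short steps, Python scripts to look and compute and a tool call to move; the robot and the scene stay as the last step left them, time stands still between calls to the robot, and variables do not carry over. Pictures are saved under pics/ and viewed, and the job is handed in when it is done.

Besides the shell and the picture viewer there is one more tool, called after "Call:" as name([rows], argument=value, ...), one row to a line, values as JSON. send_rows: Moves the arm, as the interface text tells. Its arguments: {"type":"object","properties":{"motion":{"type":"array","items":{"type":"array","items":{"type":"array","items":{"type":"number"}}}}},"required":["motion"]}

```bash
mkdir -p pics; ls
python3 - <<'E'
from rig import status, eyes, bot
import cv2, numpy as np
s=status.observe()
for k,v in s.items(): print(k,np.round(v,4))
for n in ["scene","side","wrist"]:
    c=eyes.calibration(n); im=eyes.grab_frame(n)
    cv2.imwrite(f"pics/{n}0.png",im)
    print(n,np.round(c["camera_matrix"],1).tolist(),np.round(c["R"],3).tolist(),np.round(c["t"],3))
E
```

```text
pics
t 0.0
joints [-1.3029  0.3219 -0.0701  1.4517  0.0226  1.3708 -0.0569]
joint_velocities [-0.      0.0005 -0.0012  0.0003  0.0012 -0.0019 -0.0008]
joint_torque [-0.00000e+00 -4.93570e+01 -3.82200e-01 -3.14345e+01  1.31000e-02
  1.12000e-02  0.00000e+00]
ee_pos [0.1631 0.6287 0.2552]
orientation [-0.5588  0.5597  0.4322 -0.4332]
ft_force [0.2767 0.1765 1.3913]
wrist_torque [-0.0097 -0.02    0.027 ]
opening 0.0856
scene [[482.0, 0.0, 318.7], [0.0, 482.0, 234.6], [0.0, 0.0, 1.0]] [[-0.811, 0.584, 0.02], [0.344, 0.504, -0.792], [-0.473, -0.636, -0.61]] [ 0.45  -0.137  1.386]
side [[465.9, 0.0, 310.4], [0.0, 465.9, 244.6], [0.0, 0.0, 1.0]] [[0.882, -0.471, -0.011], [-0.356, -0.652, -0.669], [0.308, 0.594, -0.743]] [-0.515  0.253  1.2  ]
wrist [[414.6, 0.0, 325.6], [0.0, 414.6, 238.7], [0.0, 0.0, 1.0]] [[0.252, 0.968, -0.003], [0.92, -0.238, 0.312], [0.301, -0.082, -0.95]] [-0.648 -0.041  0.382]
```

View pics/scene0.png

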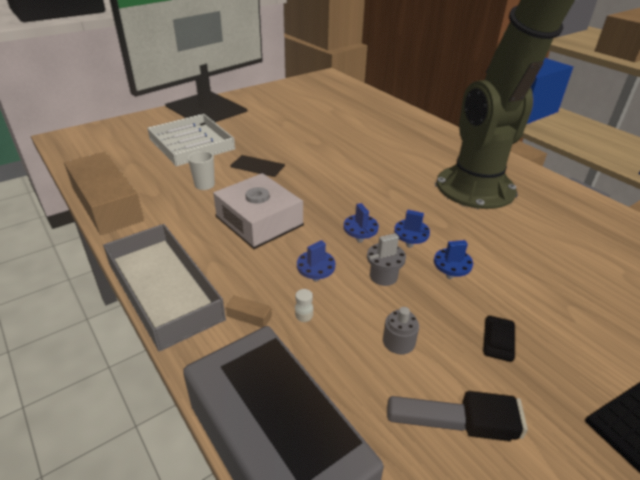

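View pics/side0.png

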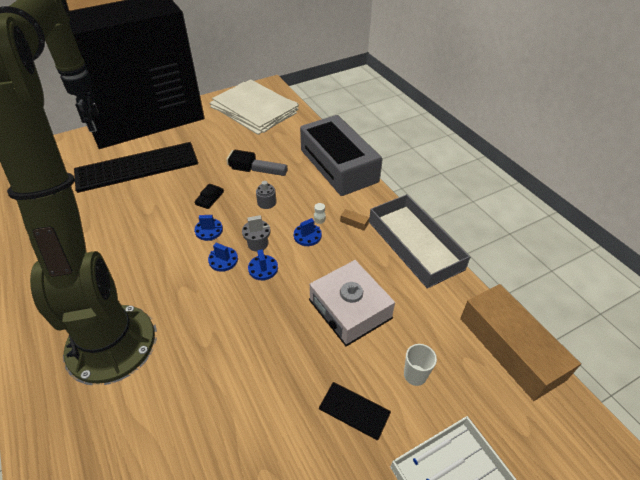

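View pics/wrist0.png

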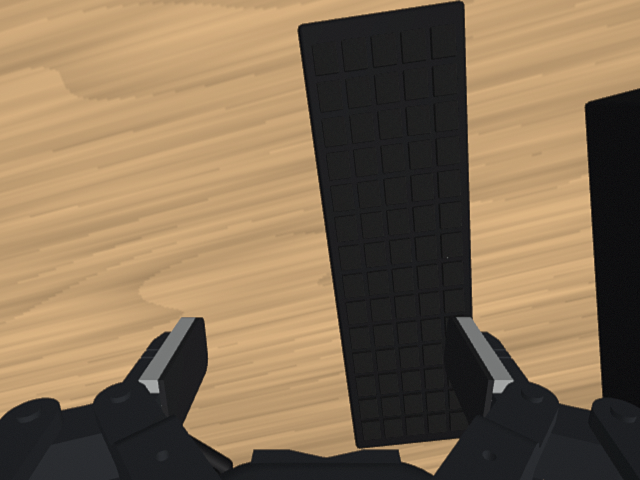

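The scene shows these candidates: grey bar-grip rotor in its cup at (385,255), small rotor with knob at (401,325), and blue look-alikes at (361,222), (412,228), (453,258), (317,262). I choose (385,255) and check it in a crop.

Run:
```python
import cv2,numpy as np
a=cv2.imread("pics/scene0.png");b=cv2.imread("pics/side0.png")
def z(im,x0,y0,w,h,W,H): return cv2.resize(im[y0:y0+h,x0:x0+w],(W,H),interpolation=cv2.INTER_CUBIC)
cv2.imwrite("pics/c1.png",np.hstack([z(a,345,195,80,100,400,500),z(b,215,175,80,100,400,500)]))
cv2.imwrite("pics/c2.png",np.hstack([z(a,205,165,100,80,400,320),z(b,300,255,100,80,400,320)]))
```

```text
(no output)
```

View pics/c1.png

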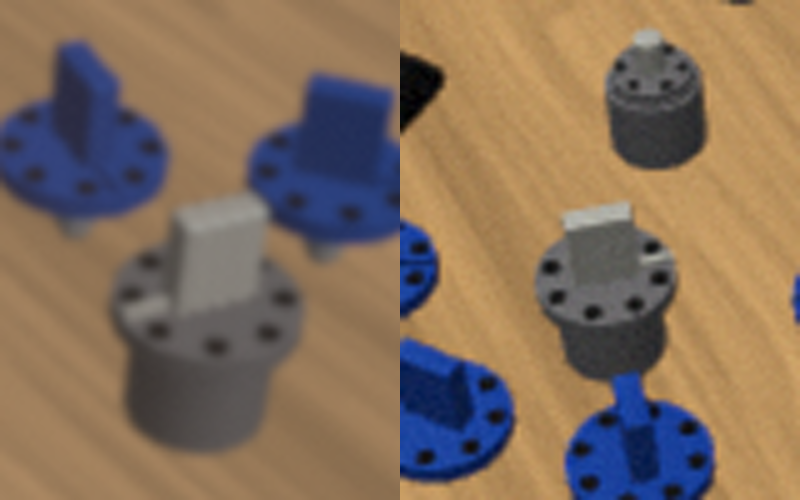

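View pics/c2.png

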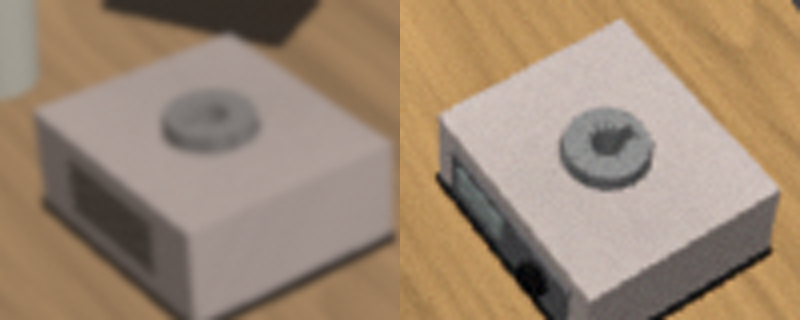

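```bash
cat > h.py <<'E'
import numpy as np, cv2
from rig import status, eyes, bot
def ray(c,p):
    K=np.array(c["camera_matrix"]);R=np.array(c["R"]);t=np.array(c["t"])
    d=R.T@np.linalg.solve(K,[p[0],p[1],1.]);return -R.T@t,d/np.linalg.norm(d)
def onz(c,p,z):
    o,d=ray(c,p);return o+d*(z-o[2])/d[2]
def tri(c1,p1,c2,p2):
    o1,d1=ray(c1,p1);o2,d2=ray(c2,p2)
    s=np.linalg.lstsq(np.c_[d1,-d2],o2-o1,rcond=None)[0]
    a=o1+s[0]*d1;b=o2+s[1]*d2;return (a+b)/2,np.linalg.norm(a-b)
def proj(c,X):
    q=np.array(c["camera_matrix"])@(np.array(c["R"])@np.array(X)+np.array(c["t"]));return q[:2]/q[2]
def toolR(s):
    from scipy.spatial.transform import Rotation as Ro
    q=s["orientation"];return Ro.from_quat([q[1],q[2],q[3],q[0]]).as_matrix()
E
python3 - <<'E'
from h import *
S=eyes.calibration("scene");D=eyes.calibration("side");np.set_printoptions(precision=4,suppress=True)
A=lambda x,y:(345+x/5-.4,195+y/5-.4); B=lambda x,y:(215+(x-400)/5-.4,175+y/5-.4)
print("bar top",tri(S,A(220,213),D,B(598,215)), onz(S,A(220,213),.112),onz(D,B(598,215),.112))
print("ridge", onz(S,A(128,315),.069),onz(D,B(668,257),.069))
C=lambda x,y:(205+x/4-.4,165+y/4-.4); E=lambda x,y:(300+(x-400)/4-.4,255+y/4-.4)
print("bore",tri(S,C(210,115),D,E(607,143)),onz(S,C(210,115),.085),onz(D,E(607,143),.085))
print("keyway",onz(D,E(633,129),.085))
for n,c in (("c",E(440,115)),("d",E(620,20)),("e",E(778,192)),("f",E(588,303))): print(n,onz(D,c,.075))
for n,p in (("b1",(361,227)),("b2",(412,232)),("b3",(453,262)),("b4",(317,266))): print(n,onz(S,p,.05))
for n,p in (("vial",(304,292)),("small",(403,312))): print(n,onz(S,p,.06))
print("swab",onz(S,(202,158),.09))
E
```

```text
bar top (array([0.4736, 0.1339, 0.1113]), np.float64(0.0003380707990517341)) [0.4744 0.1344 0.112 ] [0.4733 0.1334 0.112 ]
ridge [0.5132 0.1263 0.069 ] [0.5092 0.1231 0.069 ]
bore (array([ 0.5958, -0.2046,  0.0837]), np.float64(0.0005712352683790392)) [ 0.597  -0.2029  0.085 ] [ 0.595  -0.2052  0.085 ]
keyway [ 0.6156 -0.2037  0.085 ]
c [ 0.5148 -0.1272  0.075 ]
d [ 0.6618 -0.1142  0.075 ]
e [ 0.6745 -0.2839  0.075 ]
f [ 0.5265 -0.2962  0.075 ]
b1 [0.4422 0.0126 0.05  ]
b2 [0.3558 0.095  0.05  ]
b3 [0.3583 0.2231 0.05  ]
b4 [0.6089 0.0669 0.05  ]
vial [0.6818 0.1245 0.06  ]
small [0.5582 0.2749 0.06  ]
swab [ 0.6355 -0.4324  0.09  ]
```

Run:
```python
from h import *
np.set_printoptions(precision=4,suppress=True)
s=status.observe();R=toolR(s);c=eyes.calibration("wrist")
Rc=np.array(c["R"]);C=-Rc.T@c["t"]
print(R); print("cam in tool",R.T@(C-s["ee_pos"])); print("cam axes in tool",(Rc@R))
e=np.array(s["ee_pos"])
for h in (.112,.064):
  for off in ([0,0],):
    X=e.copy();X[2]=h;print(h,proj(c,X))
print("move",R.T@(np.array([.4735,.134,.256])-e))
```

```text
[[ 0.2511 -0.0003 -0.968 ]
 [ 0.968  -0.0014  0.2511]
 [-0.0014 -1.     -0.0001]]
cam in tool [-0.0005 -0.1176  0.08  ]
cam axes in tool [[ 1.      0.0017 -0.0009]
 [-0.0003 -0.3121 -0.9501]
 [-0.0019  0.95   -0.3121]]
0.112 [327.4535 230.366 ]
0.064 [327.3781 212.0546]
move [-0.401   0.0001 -0.4246]
```

Call:
send_rows([
  [[-0.025, 0, -0.0265, 0, 0, 0, 1], [-0.05, 0, -0.053, 0, 0, 0, 1], [-0.075, 0, -0.08, 0, 0, 0, 1], [-0.1, 0, -0.106, 0, 0, 0, 1], [-0.125, 0, -0.1325, 0, 0, 0, 1], [-0.15, 0, -0.159, 0, 0, 0, 1], [-0.175, 0, -0.1855, 0, 0, 0, 1], [-0.2, 0, -0.212, 0, 0, 0, 1]],
])

```text
t: 0.82
ee_pos: [0.3188, 0.3806, 0.2562]
orientation: [0.559, -0.559, -0.433, 0.433]
ft_force: [0.7, -0.5, 1.0]
opening: 0.0853
```

Call:
send_rows([
  [[-0.025, 0, -0.0265, 0, 0, 0, 1], [-0.05, 0, -0.053, 0, 0, 0, 1], [-0.075, 0, -0.08, 0, 0, 0, 1], [-0.1, 0, -0.106, 0, 0, 0, 1], [-0.13, 0, -0.1375, 0, 0, 0, 1], [-0.16, 0, -0.169, 0, 0, 0, 1], [-0.19, 0, -0.201, 0, 0, 0, 1], [-0.2, 0, -0.212, 0, 0, 0, 1]],
])

```text
t: 1.48
ee_pos: [0.4753, 0.1298, 0.2565]
orientation: [-0.56, 0.561, 0.431, -0.431]
ft_force: [0.5, 0.4, -0.1]
opening: 0.0851
```

Run:
```python
from h import *
np.set_printoptions(precision=4,suppress=True)
s=status.observe();print(s["t"],s["ee_pos"],s["joints"]);c=eyes.calibration("wrist")
im=eyes.grab_frame("wrist");cv2.imwrite("pics/w1.png",im)
import pickle;pickle.dump((s,c),open("w1.pkl","wb"))
```

```text
1.4833 [0.4753 0.1298 0.2565] [-0.7435 -0.0288  0.4164  1.8443  0.0139  1.3228  0.9801]
```

View pics/w1.png

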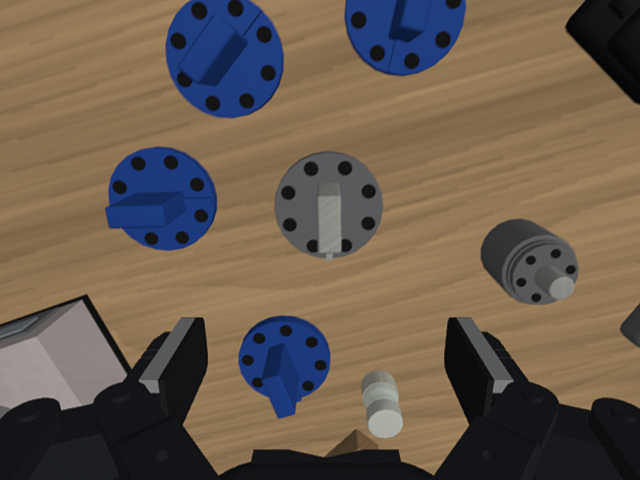

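The grey disc is at about (328,205), the bar top spans (329,195–252), and the ridge shows at (329,256), i.e. towards tool −z. Next I measure these precisely.

Run:
```python
from h import *
import pickle
np.set_printoptions(precision=4,suppress=True)
s,c=pickle.load(open("w1.pkl","rb"));im=cv2.imread("pics/w1.png")
hsv=cv2.cvtColor(im,cv2.COLOR_BGR2HSV);roi=np.zeros(im.shape[:2],np.uint8);roi[140:275,260:400]=1
m=((hsv[...,1]<50)&(roi>0)).astype(np.uint8)
m=cv2.morphologyEx(m,cv2.MORPH_CLOSE,np.ones((15,15)))
n=max(cv2.findContours(m,cv2.RETR_EXTERNAL,cv2.CHAIN_APPROX_NONE)[0],key=cv2.contourArea)
x,y,w,h=cv2.boundingRect(n);print("bbox",x,y,w,h,cv2.fitEllipse(n))
P=np.array([onz(c,p[0],.064) for p in n])[:,:2]
# circle fit (algebraic)
A=np.c_[2*P,np.ones(len(P))];q=np.linalg.lstsq(A,(P**2).sum(1),rcond=None)[0];r=np.sqrt(q[2]+q[:2]@q[:2]);print("disc",q[:2],r)
g=cv2.cvtColor(im,cv2.COLOR_BGR2GRAY);mb=((g>140)&(hsv[...,1]<50)&(roi>0)).astype(np.uint8)
k=max(cv2.findContours(mb,cv2.RETR_EXTERNAL,cv2.CHAIN_APPROX_NONE)[0],key=cv2.contourArea)
print("bar bbox",cv2.boundingRect(k),cv2.minAreaRect(k))
for row in (200,215,230,245): 
    xs=np.where(mb[row,300:360])[0]+300; print(row,xs.min(),xs.max(),onz(c,((xs.min()+xs.max())/2,row),.112)[:2])
B=im[145:270,265:390];cv2.imwrite("pics/w1c.png",cv2.resize(B,(600,600),interpolation=cv2.INTER_CUBIC))
```

```text
bbox 275 152 108 108 ((328.2831115722656, 204.80055236816406), (105.59799194335938, 106.7155990600586), 96.75320434570312)
disc [0.4722 0.1315] 0.04126857665099924
bar bbox (321, 197, 20, 54) ((332.38934326171875, 223.7172393798828), (17.926074981689453, 54.4119758605957), 5.19442892074585)
200 327 339 [0.457  0.1385]
215 328 339 [0.4668 0.1363]
230 334 339 [0.4772 0.1356]
245 329 339 [0.4869 0.1314]
```

View pics/w1c.png

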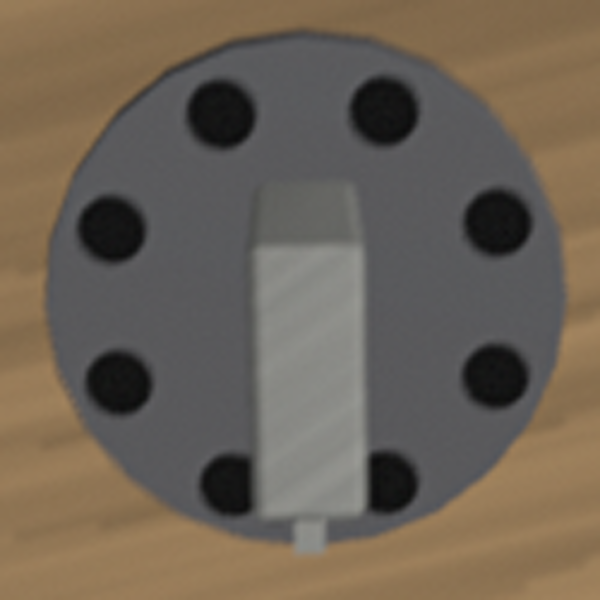

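Run:
```python
from h import *
import pickle
s,c=pickle.load(open("w1.pkl","rb"))
f=lambda x,y:onz(c,(265+x/4.8-.4,145+y/4.8-.4),.112)
a,b,d,e=f(253,243),f(362,243),f(367,515),f(258,518)
print("ctr",(a+b+d+e)/4,"len",np.linalg.norm(a-e),np.linalg.norm(b-d),"wid",np.linalg.norm(a-b),np.linalg.norm(d-e))
v=(d+e-a-b);R=toolR(s);print("yaw x",np.arctan2(v[1],v[0]),"tool -z yaw",np.arctan2(-R[1,2],-R[0,2]))
g=(a+b+d+e)/4;
g=np.array([.4727,.132,.256]);print("move",R.T@(g-s["ee_pos"]))
```

```text
ctr [0.472187   0.13192099 0.112     ] len 0.03925437452001799 0.03881361461808576 wid 0.014607800076438924 0.01528394347324001
yaw x -0.2407322717129278 tool -z yaw -0.26013806198438055
move [0.00144623 0.00052806 0.00305755]
```

Call:
send_rows([
  [[0.001, 0.02, 0.0035, 0, -1.1, 0, 1], [0.001, 0.045, 0.0035, 0, -1.1, 0, 1], [0.001, 0.07, 0.0035, 0, -1.1, 0, 1], [0.001, 0.095, 0.0035, 0, -1.1, 0, 1], [0.001, 0.12, 0.0035, 0, -1.1, 0, 1], [0.001, 0.14, 0.0035, 0, -1.1, 0, 1], [0.001, 0.15, 0.0035, 0, -1.1, 0, 1], [0.001, 0.158, 0.0035, 0, -1.1, 0, 1]],
])

```text
t: 2.2
ee_pos: [0.4693, 0.1374, 0.0971]
orientation: [0.555, -0.555, -0.437, 0.439]
ft_force: [-0.3, 0.4, 0.0]
opening: 0.0852
```

Call:
send_rows([
  [[0, 0, 0, 0, 0, 0, 0.5], [0, 0, 0, 0, 0, 0, 0.3], [0, 0, 0, 0, 0, 0, 0.2], [0, 0, 0, 0, 0, 0, 0], [0, 0, 0, 0, 0, 0, 0], [0, 0, 0, 0, 0, 0, 0], [0, 0, 0, 0, 0, 0, 0], [0, 0, 0, 0, 0, 0, 0]],
])

```text
t: 2.87
ee_pos: [0.4707, 0.1373, 0.0992]
orientation: [-0.555, 0.555, 0.438, -0.438]
ft_force: [-0.9, -2.2, 5.7]
opening: 0.0154
```

Run:
```python
from h import *
s=status.observe();print(s["t"],s["ee_pos"],s["ft_force"],s["wrist_torque"],s["opening"],s["joints"])
a=eyes.grab_frame("wrist");cv2.imwrite("pics/w2.png",a)
```

```text
2.8667 [0.47068764 0.1372704  0.09922511] [-0.87674703 -2.16680329  5.68148804] [-0.39907111  0.20978081  0.04789926] 0.01541824565985906 [-0.73046084  0.1255578   0.41727684  2.03399052 -0.06068774  0.9922935
  1.05300283]
```

View pics/w2.png

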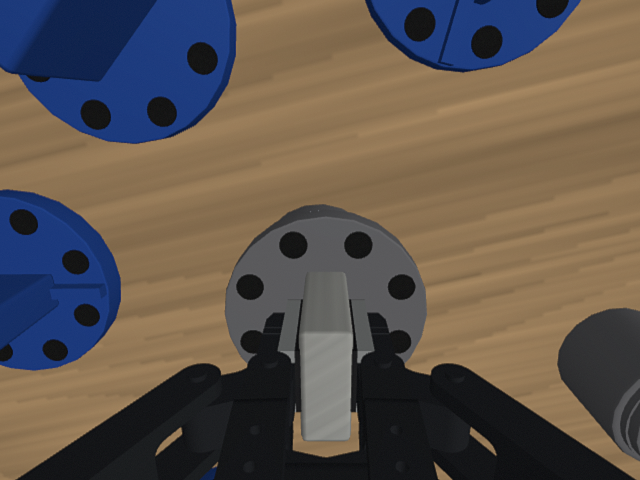

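Call:
send_rows([
  [[0, -0.005, 0, 0, 0, 0, 0], [0, -0.015, 0, 0, 0, 0, 0], [0, -0.03, 0, 0, 0, 0, 0], [0, -0.055, 0, 0, 0, 0, 0], [0, -0.08, 0, 0, 0, 0, 0], [0, -0.105, 0, 0, 0, 0, 0], [0, -0.125, 0, 0, 0, 0, 0], [0, -0.14, 0, 0, 0, 0, 0]],
])

```text
t: 3.58
ee_pos: [0.4703, 0.1376, 0.2407]
orientation: [-0.555, 0.555, 0.439, -0.437]
ft_force: [0.3, -0.3, -2.9]
opening: 0.0153
```

Call:
send_rows([
  [[0, 0, 0, 0, 0, 0, 0], [0, 0, 0, 0, 0, 0, 0], [0, 0, 0, 0, 0, 0, 0], [0, 0, 0, 0, 0, 0, 0], [0, 0, 0, 0, 0, 0, 0], [0, 0, 0, 0, 0, 0, 0], [0, 0, 0, 0, 0, 0, 0], [0, 0, 0, 0, 0, 0, 0]],
])

```text
t: 4.25
ee_pos: [0.47, 0.1373, 0.238]
orientation: [0.555, -0.555, -0.438, 0.438]
ft_force: [0.6, 0.1, -2.3]
opening: 0.0153
```

Run:
```python
from h import *
s=status.observe();print(s["t"],s["ee_pos"],s["ft_force"],s["wrist_torque"],s["opening"],s["joints"])
for n in("wrist","scene","side"):
  a=eyes.grab_frame(n);cv2.imwrite(f"pics/{n}3.png",a)
  if n!="wrist":
    p=proj(eyes.calibration(n),np.array(s["ee_pos"])-[0,0,.05]);print(p);x,y=map(int,p)
    cv2.imwrite(f"pics/{n}3c.png",cv2.resize(a[y-50:y+50,x-50:x+50],(400,400),interpolation=cv2.INTER_CUBIC))
cv2.imwrite("pics/3c.png",np.hstack([cv2.imread("pics/scene3c.png"),cv2.imread("pics/side3c.png")]))
```

```text
4.25 [0.46996049 0.13732881 0.23796433] [ 0.55020641  0.13687263 -2.34110386] [0.01358476 0.01959218 0.00337581] 0.01532932970628186 [-0.75222869 -0.02246553  0.41038795  1.87627337  0.00949087  1.28654104
  0.99161258]
[395.36004005 207.12325076]
[249.76622152 197.53263178]
```

View pics/wrist3.png

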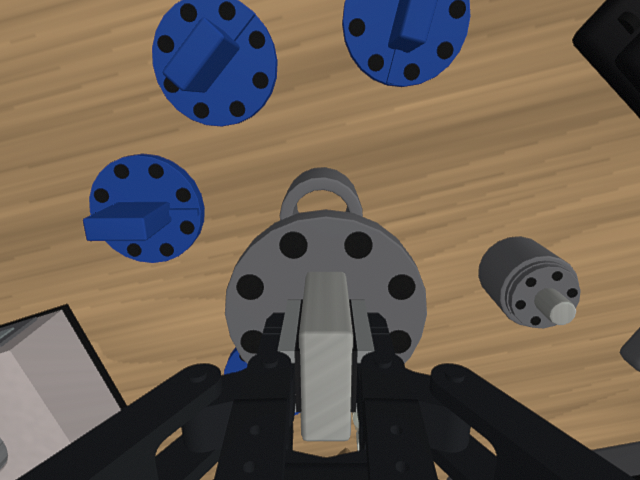

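View pics/3c.png

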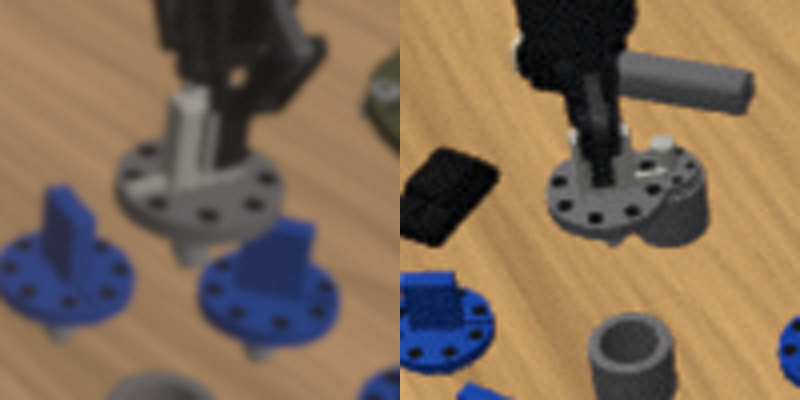

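The rotor hangs upright, its cup is empty, and the pits are visible at (293,245), (358,245), (250,287) and (401,287). From them I find the rotor axis in the tool frame.

Run:
```python
from h import *
np.set_printoptions(precision=4,suppress=True)
im=cv2.imread("pics/wrist3.png")
# camera in tool frame
Rt=np.array([[1,0.0017,-0.0009],[-.0003,-.3121,-.9501],[-.0019,.95,-.3121]]);C=np.array([-.0005,-.1176,.08])
K=np.array(eyes.calibration("wrist")["camera_matrix"])
def ont(p,y):
    d=Rt.T@np.linalg.solve(K,[p[0],p[1],1.]);return C+d*(y-C[1])/d[1]
g=cv2.cvtColor(im,cv2.COLOR_BGR2GRAY);pits=[]
for (x,y) in ((293,245),(358,245),(250,287),(401,287)):
    w=(g[y-18:y+18,x-18:x+18]<50).astype(np.uint8);M=cv2.moments(w,True);pits.append((x-18+M["m10"]/M["m00"],y-18+M["m01"]/M["m00"]))
print(pits)
def fit(P):
    A=np.c_[2*P,np.ones(len(P))];q=np.linalg.lstsq(A,(P**2).sum(1),rcond=None)[0];return q[:2],np.sqrt(q[2]+q[:2]@q[:2])
for yy in (.033,.0352,.037):
    P=np.array([ont(p,yy) for p in pits])[:,[0,2]];ctr,r=fit(P);print(yy,"axis x,z",ctr,r);
a=P-ctr;print(np.degrees(np.arctan2(a[:,1],a[:,0])))
hsv=cv2.cvtColor(im,cv2.COLOR_BGR2HSV)
# disc outline points, sides
for y in (270,300,330):
    xs=np.where((hsv[y,200:460,1]<60))[0]+200;print(y,xs.min(),xs.max(),ont((xs.min(),y),.0352)[[0,2]],ont((xs.max(),y),.0352)[[0,2]])
# bar top
for p in ((302,332),(351,332),(303,438),(350,438)): print(ont(p,.0352-.048))
s=status.observe();R=toolR(s);c=eyes.calibration("wrist");print(R.T@(-np.array(c["R"]).T@c["t"]-s["ee_pos"]),np.array(c["R"])@R)
```

```text
[(292.9641025641026, 244.72991452991454), (357.93835616438355, 244.78253424657535), (249.76635514018693, 286.69906542056077), (401.12172284644197, 286.7041198501873)]
0.033 axis x,z [-0.0009 -0.002 ] 0.032548201056929425
0.0352 axis x,z [-0.0009 -0.0032] 0.033023672785516704
0.037 axis x,z [-0.0009 -0.0042] 0.033412695108906286
[112.4929  67.3868 157.5561  22.4256]
270 234 417 [-0.0373  0.0167] [0.0356 0.0167]
300 226 425 [-0.0414  0.0035] [0.0397 0.0035]
330 229 422 [-0.0412 -0.0104] [ 0.0395 -0.0104]
[-0.0075 -0.0128  0.0173]
[ 0.0066 -0.0128  0.0173]
[-0.0079 -0.0128 -0.0207]
[ 0.007  -0.0128 -0.0207]
[-0.0005 -0.1176  0.08  ] [[ 1.      0.0017 -0.0009]
 [-0.0003 -0.3121 -0.95  ]
 [-0.0018  0.95   -0.3121]]
```

Call:
send_rows([
  [[-0.015, 0, -0.016, 0, 0, 0, 0], [-0.04, 0, -0.043, 0, 0, 0, 0], [-0.067, 0, -0.072, 0, 0, 0, 0], [-0.094, 0, -0.1, 0, 0, 0, 0], [-0.121, 0, -0.129, 0, 0, 0, 0], [-0.148, 0, -0.158, 0, 0, 0, 0], [-0.175, 0, -0.187, 0, 0, 0, 0], [-0.202, 0, -0.216, 0, 0, 0, 0]],
])

```text
t: 5.07
ee_pos: [0.6342, -0.1105, 0.2382]
orientation: [0.555, -0.555, -0.438, 0.438]
ft_force: [0.1, 0.3, -2.1]
opening: 0.0148
```

Call:
send_rows([
  [[-0.02, 0, -0.021, 0, -4, 0, 0], [-0.04, 0, -0.043, 0, -8, 0, 0], [-0.058, 0, -0.062, 0, -12, 0, 0], [-0.068, 0, -0.073, 0, -16, 0, 0], [-0.073, 0, -0.078, 0, -18, 0, 0], [-0.073, 0, -0.078, 0, -18, 0, 0], [-0.073, 0, -0.078, 0, -18, 0, 0], [-0.073, 0, -0.078, 0, -18, 0, 0]],
])

```text
t: 5.73
ee_pos: [0.6921, -0.1972, 0.238]
orientation: [-0.48, 0.479, 0.52, -0.519]
ft_force: [-0.2, -0.4, -3.5]
opening: 0.0156
```

Run:
```python
from h import *
import pickle
s=status.observe();print(s["t"],s["ee_pos"],s["joints"],np.abs(s["joint_velocities"]).max());c=eyes.calibration("wrist")
R=toolR(s);print("yaw",np.arctan2(-R[1,2],-R[0,2]),R[:,1])
im=eyes.grab_frame("wrist");cv2.imwrite("pics/w4.png",im);pickle.dump((s,c),open("w4.pkl","wb"))
```

```text
5.7333 [ 0.69207723 -0.19717802  0.23802625] [-0.14809648  0.52502533  0.58582554  1.29290932 -0.28559544  1.40668532
  2.07186132] 0.012878261698342315
yaw 0.07978014887901387 [-4.86528705e-04  1.10381026e-03 -9.99999272e-01]
```

View pics/w4.png

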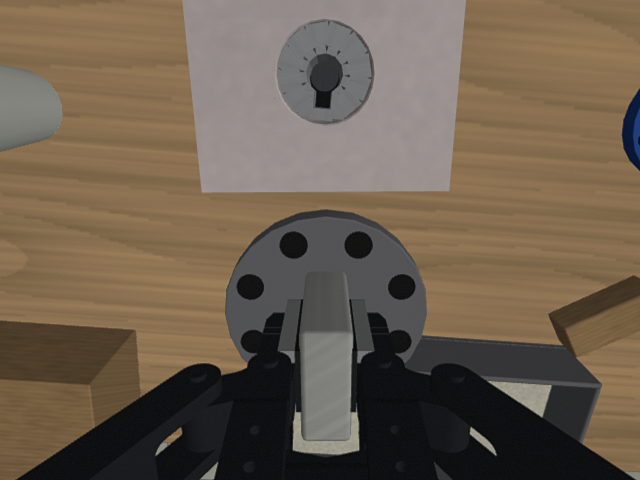

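The hub shows at about (325,72), the bore is dark at (325,72), and the keyway is at (323,100), nearly along the tool's −z.

Run:
```python
from h import *
import pickle
np.set_printoptions(precision=4,suppress=True)
s,c=pickle.load(open("w4.pkl","rb"));im=cv2.imread("pics/w4.png")
cr=im[10:135,265:390];cv2.imwrite("pics/w4c.png",cv2.resize(cr,(600,600),interpolation=cv2.INTER_CUBIC))
g=cv2.cvtColor(im,cv2.COLOR_BGR2GRAY);hsv=cv2.cvtColor(im,cv2.COLOR_BGR2HSV)
d=np.zeros_like(g);d[15:130,270:380]=(g[15:130,270:380]<95)
d=cv2.morphologyEx(d,cv2.MORPH_OPEN,np.ones((3,3)))
n=max(cv2.findContours(d,cv2.RETR_EXTERNAL,cv2.CHAIN_APPROX_NONE)[0],key=cv2.contourArea)
print("bbox",cv2.boundingRect(n))
P=np.array([onz(c,p[0],.085) for p in n])[:,:2]
R=toolR(s);ex=R[:2,0];ez=-R[:2,2]  # -z = rotor +x
def fit(P):
    A=np.c_[2*P,np.ones(len(P))];q=np.linalg.lstsq(A,(P**2).sum(1),rcond=None)[0];return q[:2],np.sqrt(q[2]+q[:2]@q[:2])
ctr=fit(P)[0]
for _ in range(6):
    v=P-ctr;a=np.arctan2(v@ex,v@ez);sel=np.abs(a)>.8;ctr,r=fit(P[sel])
print("bore",ctr,r)
v=P-ctr;k=np.linalg.norm(v,axis=1)>.014;u=v[k];a=np.arctan2(u[:,1],u[:,0]);print("keyway contour mean yaw",a.mean(),(a.min()+a.max())/2,np.linalg.norm(u,axis=1).max())
L=(v[:,0]*0+1)
```

```text
bbox (307, 53, 36, 56)
bore [ 0.5947 -0.2063] 0.010593084215345298
keyway contour mean yaw 0.01077726983924812 0.026212386824138068 0.020934861860961825
```

View pics/w4c.png

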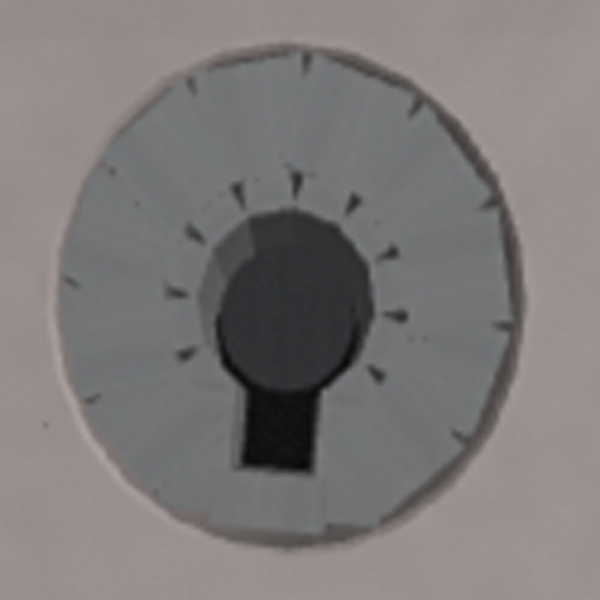

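Run:
```python
from h import *
import pickle
np.set_printoptions(precision=4,suppress=True)
s,c=pickle.load(open("w4.pkl","rb"))
f=lambda x,y:onz(c,(265+x/4.8-.4,10+y/4.8-.4),.085)[:2]
def fit(P):
    A=np.c_[2*P,np.ones(len(P))];q=np.linalg.lstsq(A,(P**2).sum(1),rcond=None)[0];return q[:2],np.sqrt(q[2]+q[:2]@q[:2])
b=np.array([f(*p) for p in ((197,300),(225,235),(290,208),(345,230),(373,300),(358,358),(215,350))]);print("bore",fit(b))
h=np.array([f(*p) for p in ((305,50),(190,80),(105,165),(60,285),(95,410),(165,495),(325,530),(380,520),(465,435),(508,325),(490,200),(415,100))]);C,r=fit(h);print("hub",C,r)
k=[f(*p) for p in((245,393),(235,467),(322,388),(314,470))]
for a,e in ((k[0],k[1]),(k[2],k[3])): v=e-a;print("edge yaw",np.arctan2(v[1],v[0]))
v=(k[1]+k[3])/2-C;print("end from hub ctr yaw",np.arctan2(v[1],v[0]),np.linalg.norm(v),"wid",np.linalg.norm(k[1]-k[3]))
v=(k[1]+k[3])/2-fit(b)[0];print("end from bore",np.arctan2(v[1],v[0]),np.linalg.norm(v))
R=toolR(s);T=np.array([.5955,-.2055,0])
print("yaw",np.arctan2(-R[1,2],-R[0,2]))
```

```text
bore (array([ 0.5949, -0.2064]), np.float64(0.011054858751093128))
hub [ 0.595  -0.2064] 0.028202857276364377
edge yaw -0.07079050105655289
edge yaw -0.019767294394891072
end from hub ctr yaw -0.004545901558069693 0.019987734520018563 wid 0.010248953096872338
end from bore -0.0013659545622091997 0.02010735682913398
yaw 0.07978014887901387
```

Call:
send_rows([
  [[0, 0, 0.015, 0, 1, 0, 0], [0, 0, 0.04, 0, 3, 0, 0], [0, 0, 0.065, 0, 4.5, 0, 0], [0, 0, 0.085, 0, 5.7, 0, 0], [0, 0, 0.1, 0, 5.7, 0, 0], [0, 0, 0.1, 0, 5.7, 0, 0], [0, 0, 0.1, 0, 5.7, 0, 0], [0, 0, 0.1, 0, 5.7, 0, 0]],
])

```text
t: 6.45
ee_pos: [0.5934, -0.205, 0.2388]
orientation: [-0.504, 0.505, 0.496, -0.495]
ft_force: [0.6, 0.3, -2.8]
opening: 0.0151
```

```bash
cat > st.py <<'E'
from h import *
np.set_printoptions(precision=4,suppress=True)
s=status.observe();R=toolR(s);e=s["ee_pos"]
print("t %.2f"%s["t"],"ee",e,"yaw %.4f"%np.arctan2(-R[1,2],-R[0,2]),"ydir",R[:,1],"F",s["ft_force"],"T",s["wrist_torque"],"op",s["opening"],"j7",s["joints"][6])
Ax=np.array(e)+R@[-.0008,0,-.0029];print("axis - hub",Ax[:2]-[.595,-.2064],"tool delta to hub",(R.T@np.r_[np.array([.595,-.2064])-Ax[:2],0])[[0,2]])
E
python3 st.py
```

```text
t 6.45 ee [ 0.5934 -0.205   0.2388] yaw -0.0183 ydir [ 0.0018  0.0007 -1.    ] F [ 0.5712  0.2668 -2.7902] T [-0.0278 -0.0529  0.0122] op 0.015087139580407949 j7 1.9932641713888894
axis - hub [0.0013 0.0005] tool delta to hub [-0.0005  0.0013]
```

Call:
send_rows([
  [[-0.0005, 0.012, 0.001, 0, 0, 0, 0], [-0.0005, 0.025, 0.001, 0, 0, 0, 0], [-0.0005, 0.038, 0.001, 0, 0, 0, 0], [-0.0005, 0.048, 0.001, 0, 0, 0, 0], [-0.0005, 0.055, 0.001, 0, 0, 0, 0], [-0.0005, 0.058, 0.001, 0, 0, 0, 0], [-0.0005, 0.06, 0.001, 0, 0, 0, 0], [-0.0005, 0.06, 0.001, 0, 0, 0, 0]],
])

```text
t: 7.12
ee_pos: [0.5914, -0.2069, 0.178]
orientation: [0.505, -0.505, -0.495, 0.495]
ft_force: [-0.2, 0.0, -3.2]
opening: 0.0151
```

```bash
python3 st.py
python3 - <<'E'
from h import *
o=[]
for n in("scene","side"):
  a=eyes.grab_frame(n);x,y=map(int,proj(eyes.calibration(n),[.595,-.206,.11]))
  o.append(cv2.resize(a[y-40:y+40,x-40:x+40],(400,400),interpolation=cv2.INTER_CUBIC))
cv2.imwrite("pics/5c.png",np.hstack(o))
E
```

```text
t 7.12 ee [ 0.5914 -0.2069  0.178 ] yaw -0.0201 ydir [-0.0003 -0.0001 -1.    ] F [-0.2416  0.0089 -3.1626] T [ 0.005 -0.016  0.047] op 0.015106324354185859 j7 2.0159224096140216
axis - hub [-0.0007 -0.0014] tool delta to hub [ 0.0014 -0.0007]
```

View pics/5c.png

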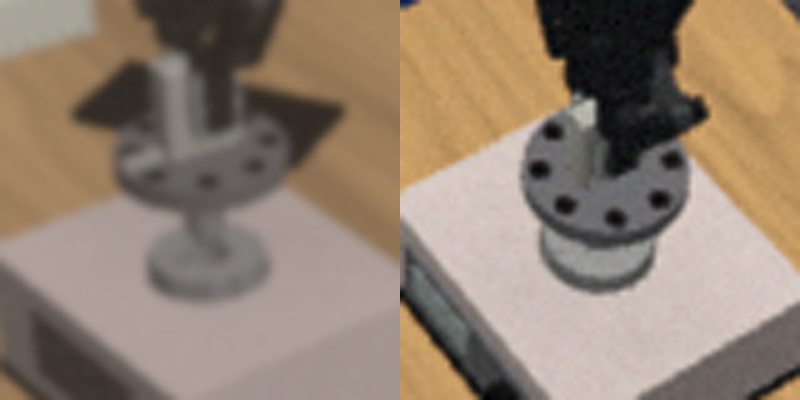

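The shaft stands over the hub's bore in both views, so I go down slowly.

Call:
send_rows([
  [[0.0008, 0.002, 0, 0, 0, 0, 0], [0.0008, 0.005, 0, 0, 0, 0, 0], [0.0008, 0.008, 0, 0, 0, 0, 0], [0.0008, 0.011, 0, 0, 0, 0, 0], [0.0008, 0.014, 0, 0, 0, 0, 0], [0.0008, 0.017, 0, 0, 0, 0, 0], [0.0008, 0.019, 0, 0, 0, 0, 0], [0.0008, 0.019, 0, 0, 0, 0, 0]],
])

```text
t: 7.88
ee_pos: [0.5914, -0.2058, 0.1587]
orientation: [0.505, -0.505, -0.495, 0.495]
ft_force: [0.8, -0.4, -3.7]
opening: 0.0155
```

```bash
python3 st.py
```

```text
t 7.88 ee [ 0.5914 -0.2058  0.1587] yaw -0.0199 ydir [-0.0003  0.0003 -1.    ] F [ 0.8011 -0.382  -3.6803] T [ 0.0311 -0.1279 -0.0148] op 0.015519303163806506 j7 2.0226561971559383
axis - hub [-0.0007 -0.0003] tool delta to hub [ 0.0003 -0.0007]
```

Call:
send_rows([
  [[0, 0.002, -0.0004, 0, 0, 0, 0], [0, 0.004, -0.0004, 0, 0, 0, 0], [0, 0.006, -0.0004, 0, 0, 0, 0], [0, 0.008, -0.0004, 0, 0, 0, 0], [0, 0.01, -0.0004, 0, 0, 0, 0], [0, 0.012, -0.0004, 0, 0, 0, 0], [0, 0.012, -0.0004, 0, 0, 0, 0], [0, 0.012, -0.0004, 0, 0, 0, 0]],
])

```text
t: 8.55
ee_pos: [0.5918, -0.206, 0.1472]
orientation: [0.505, -0.505, -0.495, 0.495]
ft_force: [0.8, 0.0, -3.4]
opening: 0.0154
```

```bash
python3 st.py
```

```text
t 8.55 ee [ 0.5918 -0.206   0.1472] yaw -0.0199 ydir [-0.0002  0.0001 -1.    ] F [ 0.843   0.0354 -3.447 ] T [-0.0125 -0.0466  0.0164] op 0.015358772101799596 j7 2.028146693088892
axis - hub [-0.0004 -0.0004] tool delta to hub [ 0.0005 -0.0004]
```

Call:
send_rows([
  [[0.0003, 0.002, -0.0003, 0, 0, 0, 0], [0.0003, 0.004, -0.0003, 0, 0, 0, 0], [0.0003, 0.006, -0.0003, 0, 0, 0, 0], [0.0003, 0.008, -0.0003, 0, 0, 0, 0], [0.0003, 0.009, -0.0003, 0, 0, 0, 0], [0.0003, 0.01, -0.0003, 0, 0, 0, 0], [0.0003, 0.011, -0.0003, 0, 0, 0, 0], [0.0003, 0.011, -0.0003, 0, 0, 0, 0]],
])

```text
t: 9.22
ee_pos: [0.5924, -0.2057, 0.1366]
orientation: [-0.505, 0.505, 0.495, -0.495]
ft_force: [-1.1, 0.6, 3.4]
opening: 0.0155
```

```bash
python3 st.py
```

```text
t 9.22 ee [ 0.5924 -0.2057  0.1366] yaw -0.0199 ydir [ 0.0007  0.0001 -1.    ] F [-1.0554  0.6079  3.3741] T [0.2167 0.2268 0.0221] op 0.015451057313732716 j7 2.032833513583799
axis - hub [ 0.0003 -0.0002] tool delta to hub [0.0002 0.0003]
```

The force has changed by +6 N with the tip past the ejector, so the key is in. Pressing home.

Call:
send_rows([
  [[0, 0.001, 0, 0, 0, 0, 0], [0, 0.002, 0, 0, 0, 0, 0], [0, 0.003, 0, 0, 0, 0, 0], [0, 0.004, 0, 0, 0, 0, 0], [0, 0.005, 0, 0, 0, 0, 0], [0, 0.006, 0, 0, 0, 0, 0], [0, 0.006, 0, 0, 0, 0, 0], [0, 0.006, 0, 0, 0, 0, 0]],
])

```text
t: 9.88
ee_pos: [0.5925, -0.2058, 0.1323]
orientation: [-0.505, 0.505, 0.495, -0.495]
ft_force: [-5.4, 2.0, 14.1]
opening: 0.0154
```

```bash
python3 st.py
```

```text
t 9.88 ee [ 0.5925 -0.2058  0.1323] yaw -0.0199 ydir [ 0.0011  0.0007 -1.    ] F [-5.4201  1.9518 14.0755] T [ 0.4896  1.1167 -0.0147] op 0.015413433017701086 j7 2.0357607712886545
axis - hub [ 0.0003 -0.0003] tool delta to hub [0.0003 0.0003]
```

Call:
send_rows([
  [[0, 0, 0.0005, 0, 0, 0, 0], [0, 0, 0.001, 0, 0, 0, 0], [-0.0003, 0.0005, 0.001, 0, 0, 0, 0], [-0.0003, 0.001, 0.001, 0, 0, 0, 0], [-0.0003, 0.0015, 0.001, 0, 0, 0, 0], [-0.0003, 0.002, 0.001, 0, 0, 0, 0], [-0.0003, 0.002, 0.001, 0, 0, 0, 0], [-0.0003, 0.002, 0.001, 0, 0, 0, 0]],
])

```text
t: 10.55
ee_pos: [0.5924, -0.2058, 0.1322]
orientation: [-0.504, 0.505, 0.496, -0.494]
ft_force: [-6.7, 4.2, 22.9]
opening: 0.0153
```

```bash
python3 st.py
python3 - <<'E'
from h import *
o=[]
for n in("scene","side"):
  a=eyes.grab_frame(n);x,y=map(int,proj(eyes.calibration(n),[.595,-.206,.1]))
  cv2.imwrite(f"pics/{n}6.png",a)
  o.append(cv2.resize(a[y-30:y+30,x-30:x+30],(400,400),interpolation=cv2.INTER_CUBIC))
cv2.imwrite("pics/6c.png",np.hstack(o));cv2.imwrite("pics/w6.png",eyes.grab_frame("wrist"))
E
```

```text
t 10.55 ee [ 0.5924 -0.2058  0.1322] yaw -0.0195 ydir [ 0.0033  0.0013 -1.    ] F [-6.7106  4.1895 22.8676] T [ 0.8566  1.5268 -0.0569] op 0.015287036858733194 j7 2.0371543064862596
axis - hub [ 0.0003 -0.0003] tool delta to hub [0.0003 0.0003]
```

View pics/6c.png

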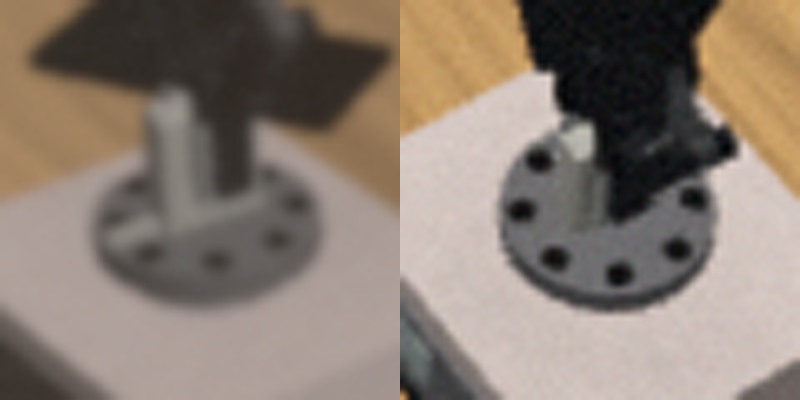

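View pics/w6.png

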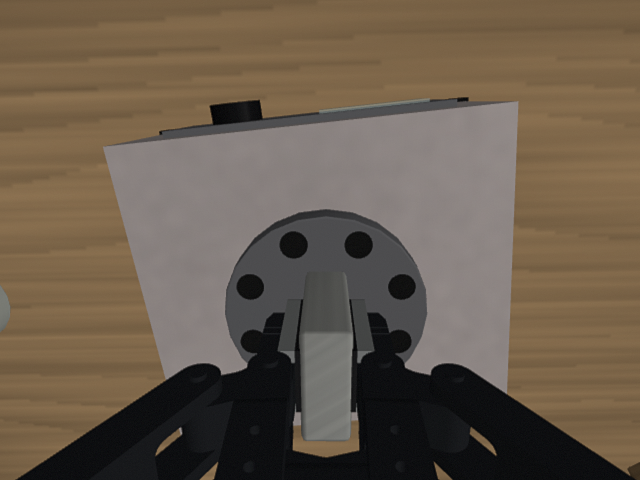

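```bash
python3 st.py
python3 - <<'E'
from h import *
D=eyes.calibration("side")
# disc outline in side view: expected centre/rim if underside is at hub face
for n in("side","scene"):
  c=eyes.calibration(n);a=cv2.imread(f"pics/{n}6.png")
  x,y=map(int,proj(c,[.595,-.206,.1]));q=np.array([proj(c,[.595+.042*np.cos(t),-.2064+.042*np.sin(t),.085]) for t in np.linspace(0,6.28,60)])
  print(n,"expected lowest rim pixel",(q[q[:,1].argmax()]-[x-30,y-30])*400/60)
E
```

```text
t 10.70 ee [ 0.5924 -0.2058  0.1322] yaw -0.0195 ydir [ 0.0034  0.0013 -1.    ] F [-6.0788  4.6291 21.5568] T [ 0.7998  1.5619 -0.0107] op 0.01501214152279807 j7 2.0372196716470863
axis - hub [ 0.0003 -0.0003] tool delta to hub [0.0003 0.0003]
side expected lowest rim pixel [214.53358142 314.71109652]
scene expected lowest rim pixel [196.79971075 299.8330211 ]
```

```bash
python3 -c "
from rig import bot
print(bot.finish_job())"
```

```text
the job is handed in; nothing more can be done
None
```

I took the large grey rotor from its cup and put its keyed shaft into the mixer's hub, with the key set to the keyway angle I had measured in the wrist picture. I pressed it home and handed the job in at 10.7 s, still gripping and pushing.

**Key and spring:** The key went in without feeling for it. There was no force rise where the key's foot would have met the hub's face. About 6 N of ejector spring force came in afterwards.

**Home position:** The tool then stopped hard at a height of 0.1322 m, against 0.132 m expected at home. It did not move under 2 mm more commanded push, ending at about 22 N measured (about 25 N net of the rotor's weight). In the side and scene pictures the lower edge of the disc is within a pixel (about 2 mm) of where a flush disc should show. The wrist picture shows the rotor has not slipped in the grip.

**Imperfect:**
- A sideways force of about 7 N remains; shifting the tool 1 mm did not relieve it.
- The tool leans about 0.0035 rad under the push, roughly 0.15 mm at the disc's edge.
- Closing the gripper nudged the rotor about 5 mm sideways in its cup, because my grasp was that far off centre. I measured its position in the grip again before inserting it.

I did not pick up or aim to touch anything else on the desk. I made no final check that each bystander stayed in place.

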